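# Lift a biscuit off the baking sheet onto the free cooling stand

### The arm

A 6-joint arm with a two-finger parallel gripper is mounted at the origin on the work surface. World frame = base frame: x ahead of the robot, y to its left, z up, the work surface at z = 0. Lengths are in m, angles in degrees, forces in N, time in s.
With the tool pointing down it reaches from about 0.4 to 0.825 m from the base axis. Payload 7 kg.
Tool frame: the origin (TCP) lies midway between the tips of the shut fingers; the grasp point (between the pads) lies 19 mm behind it (r.grip_depth is the distance from the TCP to the grasp point, in m); z points along the fingers, y is the line along which they close (so a half turn about z gives the same grasp; the last joint's range is limited). The gripper opens to 88 mm and grips with 3 to 60 N. Pads are 19 mm wide; open, the fingers measure 130 mm over their backs; the gripper's body (78 mm by 193 mm) begins 47 mm behind the grasp point.
Start: joints at [-50.988, 20.546, 0.682, 0, -70.136, -16.507], TCP at [0.258, -0.624, 0.227] pointing down, gripper open.
Joint ranges: [-176.03, 176.03], [-82.01, 121.73], [-58.28, 71.71], [-173.87, 95.51], [-174.79, -0.11], [-173.66, 173.66]. Speed limits (degrees/s): [136.94, 136.94, 172.46, 180, 180, 180].

### API

Orientations are given as [roll, pitch, yaw] about the fixed x, y, z axes, in that order (R = Rz(yaw) Ry(pitch) Rx(roll)).
In Python, from plant import r, capture, close_job, search_frame, outline_of gives the robot as it stands.
- The arm moves only by the shell command python3 -m creep 'ROWS' [FORCE]. ROWS is JSON, a list of rows, each a list of 7 numbers: the finger opening in mm, from 0 to 87.6, then the shift along the world's x, y, z in units of 25 mm (1.0 is 25 mm), then the turn, a rotation vector about the world's x, y, z in degrees. In form: [[hand, x, y, z, ax, ay, az], ...]. A call has 1 to 8 rows; each row shifts and turns the commanded pose from where the row before left it; what a row does not reach is not made up. A row lasts 1/12 s, in which the tool goes at most 41.7 mm and 7.16 degrees, less where a joint would pass 70% of its speed; a pose out of reach is approached as far as the arm can. A call is refused whole if a number of a shift passes 1 or a number of a turn 7.16, either way. A call with a gripper value outside its range is refused whole. The fingers move at their own pace and stop on an object; FORCE is the grip in N (left out, the last holds). Time passes only in rows, so rows that do not move let the fingers close. It gives the time, the measured TCP pose, the force, the opening and the grip force at its end, in the units of the state.
- r.get_state(): the state, without advancing time (a new reading comes with each control period).
- capture(name): name is "side" or "top"; returns a dict with "frame" (400x640x3 uint8, red, green, blue), "K" (3x3 intrinsics, pixels), "origin" and "rotation" of the camera in the world. Camera axes: x right, y down, z forward; pixel columns grow to the right and rows downward; lengths in m; the calibration is good to about 2 mm. A picture is of the moment at which its call begins. There is no depth.
- close_job(): hands the job in; it is judged then, once.
Trained networks look in a picture, given as the dict that the camera call returned (one of the last four; its "shot" number tells which), for a name from the list of things; names that differ only in an ending like _2 or _b are one class to them, and where a whole thing is asked for, a point or a joint stands for the part that bears it (a point fixed in the world has none). Each returns a list of dicts, best first, with "conf" (0 to 1); they miss things now and then, are a little off and sometimes report something else, mostly with a low value. They report only what shows in the picture. A call takes as long as a camera call. They do not tell look-alikes from the thing itself.
- search_frame(picture, target): "bbox" ([left, top, right, bottom] in pixels, round what is visible of it).
- outline_of(picture, target): "region" (400x640 bool, what is visible of it) and "bbox" ([left, top, right, bottom] in pixels, round what is visible of it).
The state is a dict: "time_s": time; "joints": joint angles; "qd": joint speeds; "joint_torque": joint torques, N m; "tcp_pos": TCP position; "eef_rot": TCP orientation; "contact_force": force on the tool from outside, world axes, zero at the start; "moment": the same for the moment, N m; "gripper_width": finger opening in m; "gripper_force": force on a finger pad.
Only numpy, scipy, OpenCV 4.12 (cv2) and the standard library are available. Lean on these libraries where they do the work, as an engineer would, in place of code of your own. Each camera call takes 0.05 s, during which the arm holds its last target. There are 200 camera calls.

### The job

Slide the spatula under the flat round biscuit on the baking sheet, running it up against the sheet's raised lip so that it rides onto the blade, and carry it to whichever of the two cooling stands is empty, leaving it lying flat and centred across both bars. Do not touch the biscuits with the gripper, keep the biscuit from tipping over, leave the biscuit on the other stand and the yeast block and pastry brush where they are, and finish with the spatula laid flat on the worktop, let go.

Things in the scene. Friction and masses are not known exactly. Their poses are not given: they have to be found in the camera images.
- spatula: Loose steel spatula, 250 long, standing on blade and heel. Origin: centre of the blade's underside; x to the blade's front edge, z up. Blade 110 (x -55 to 55) x 50 x 2 thick. A thin neck rises from x -53 to a level dark wooden handle: x -185 to -80, 18 wide in y, z 35 to 57. Behind it a wire heel, 46 wide, reaches down to z 0 at x -192. 220 g.
- spatula_grip (a point): Grip point inside the spatula's handle: x -125, y 0, z 46 in the spatula's frame; same axes.
- spatula_edge (a point): Middle of the blade's front edge, at its underside: x +55, y 0, z 0 in the spatula's frame; same axes.
- sheet: Flat dark steel baking sheet, fixed: 240 along its x, 180 along its y, upper face at z 8. Origin: centre of its underside. Only the +x end has a raised lip, over the whole width: its inner face at x +115, its top at z 26. The other three edges are flat and open. The biscuit lies on it, and slides when pushed.
- biscuit: Hard-baked flat round biscuit on the baking sheet, loose: 120 across, 14 thick. Origin: centre of its underside, z up. The underside is flat out to radius 50 and from there slopes up to 5 above it at radius 60. About 180 g.
- cooled_biscuit: A second, identical biscuit that already lies on one of the two stands (which one varies). Origin: centre of its underside.
- stand_1: Cooling stand, fixed: two level round steel bars 10 thick along its x, at y -38 and 38 (66 clear between), 110 long, tops at z 65, on four corner legs; open between the bars down to foot crossbars 10 high at x -50 and 50. A small dish 10 high stands under the empty stand. Origin: on the worktop under its centre. Same from both ends.
- stand_1_top (a point): Centre of stand_1, midway between the bars, at the height of their tops (z 65); axes of stand_1.
- stand_2: The other cooling stand, identical to stand_1.
- stand_2_top (a point): As stand_1_top, on stand_2.
- yeast: Pale block of yeast, 70 x 55 x 50 high, bystander. Origin: centre of its underside.
- brush: Pastry brush lying on the worktop between the stands and the sheet, about 180 long and under 40 high, bystander. Origin: under its middle.
There are look-alikes about, which are no part of the job. What is shaped like the stand_1 but blue or purple is not meant.

How it is judged (in metres and radians):
On the way:
1. the biscuit rides on the spatula, lifted clear of the baking sheet, not touched by the gripper (z of biscuit in the frame of sheet above 0.03 m and contact force between biscuit and spatula above 0.5 N and contact force between biscuit and sheet below 0.05 N), for 0.3 s.
At the end, for the whole second after the job is handed in: The biscuit rests flat (within 0.08 rad) on the bars of the stand that was empty, within 22 mm of its centre, and the other biscuit still on its own stand; the spatula lies flat (within 0.08 rad) on the worktop, at rest, clear of the biscuit ((((horizontal distance between biscuit and stand_1_top below 0.022 m and z of biscuit in the frame of stand_1_top between -0.005 and 0.006 m and angle between biscuit's own z axis and vertical below 0.08 rad) and (horizontal distance between cooled_biscuit and stand_2_top below 0.022 m and z of cooled_biscuit in the frame of stand_2_top between -0.005 and 0.006 m and angle between cooled_biscuit's own z axis and vertical below 0.08 rad)) or ((horizontal distance between biscuit and stand_2_top below 0.022 m and z of biscuit in the frame of stand_2_top between -0.005 and 0.006 m and angle between biscuit's own z axis and vertical below 0.08 rad) and (horizontal distance between cooled_biscuit and stand_1_top below 0.022 m and z of cooled_biscuit in the frame of stand_1_top between -0.005 and 0.006 m and angle between cooled_biscuit's own z axis and vertical below 0.08 rad))) and contact force between spatula and biscuit below 0.05 N and linear speed of each of biscuit, spatula below 0.02 m/s and height (world z) of spatula below 0.006 m and angle between spatula's own z axis and vertical below 0.08 rad); the robot touches nothing.
It fails at once if the gripper or arm touches a biscuit (contact force between any of the fingers, the arm and biscuit above 0.5 N or contact force between any of the fingers, the arm and cooled_biscuit above 0.5 N).
It fails at once if the biscuit is tipped by more than 0.6 rad (angle between biscuit's own z axis and vertical above 0.6 rad).
It fails at once if the biscuit on the other stand is moved by more than 12 mm (distance of cooled_biscuit from where it was at the start of the episode above 0.012 m).
It fails at once if the yeast block or the pastry brush is moved by more than 30 mm (distance of any of yeast, brush from where it was at the start of the episode above 0.03 m).
It also fails if it takes over 72 s, if anything falls off the work surface, if the arm or the gripper's body presses on something with over 40 N, if the wrist force passes 120 N, or if a joint passes its speed limit or range.

## Working session

There is one attempt and no reset: what is moved stays moved. The work goes in short steps, Python scripts to look and compute and a shell command to move; the robot and the scene stay as the last step left them, time stands still between calls to the robot, and variables do not carry over. Pictures are saved under pics/ and viewed, at most 14 in all, crops included, and the job is handed in when it is done.

```bash
ls; mkdir -p pics; python3 - <<'E'
from plant import r, capture, search_frame
import cv2, numpy as np
print(r.get_state())
for n in ("side","top"):
    c=capture(n); print(n,c["K"].tolist(),c["origin"],c["rotation"])
    cv2.imwrite(f"pics/{n}0.png",c["frame"][:,:,::-1])
    for t in ("spatula","sheet","biscuit","cooled_biscuit","stand_1","yeast","brush"):
        print(t,[(np.round(d["bbox"]).tolist(),round(d["conf"],2)) for d in search_frame(c,t)])
E
```

```text
pics
{'time_s': 0.0, 'joints': array([-5.09873286e+01,  2.05901771e+01,  6.32384351e-01, -1.87456117e-02,
       -7.01362887e+01, -1.65067233e+01]), 'qd': array([-0.10391329,  0.10413031,  0.04475988,  0.11235226,  0.0398607 ,
       -0.04727967]), 'joint_torque': array([-5.29430527e-04, -5.82710767e+01,  2.93052489e+01,  6.99719936e+00,
        6.86201442e-03, -1.89696289e-04]), 'tcp_pos': array([ 0.25814521, -0.62314387,  0.22563066]), 'eef_rot': array([ 1.79904789e+02, -9.83777611e-03, -1.57500428e+02]), 'contact_force': array([-0.30527372, -0.07331955, -0.8898413 ]), 'moment': array([-0.00148941, -0.05983291,  0.01247692]), 'gripper_force': 0.0, 'gripper_width': 0.0875089753634181}
side [[490.6314795331983, 0.0, 315.1594196432847], [0.0, 490.6314795331983, 204.69758655532468], [0.0, 0.0, 1.0]] [-0.02251365  0.88383471  0.80150655] [-1.25827703e+02 -1.18146454e-01 -1.48665846e+02]
spatula [([352.0, 144.0, 421.0, 159.0], 0.93), ([181.0, 275.0, 234.0, 313.0], 0.7)]
sheet [([151.0, 248.0, 285.0, 350.0], 0.87)]
biscuit [([177.0, 274.0, 235.0, 318.0], 0.73)]
cooled_biscuit [([340.0, 17
[... 403 characters left out ...]
0.0, 386.0, 216.0], 0.19)]
top [[398.0383493823947, 0.0, 317.0447088888033], [0.0, 398.0383493823947, 195.16196465231144], [0.0, 0.0, 1.0]] [0.42962029 0.00624324 1.10540248] [-176.84513908    1.08498595  -90.38531555]
spatula [([458.0, 144.0, 483.0, 234.0], 0.77)]
sheet [([154.0, 130.0, 251.0, 213.0], 0.88)]
biscuit [([174.0, 145.0, 220.0, 186.0], 0.91), ([460.0, 141.0, 485.0, 234.0], 0.62)]
cooled_biscuit [([358.0, 189.0, 408.0, 234.0], 0.71)]
stand_1 [([413.0, 246.0, 468.0, 296.0], 0.73), ([353.0, 121.0, 403.0, 159.0], 0.69), ([207.0, 228.0, 260.0, 276.0], 0.59), ([357.0, 193.0, 408.0, 234.0], 0.45)]
yeast [([301.0, 100.0, 321.0, 128.0], 0.65)]
brush [([290.0, 171.0, 310.0, 243.0], 0.85)]
```

```bash
python3 - <<'E'
import cv2
t=cv2.imread("pics/top0.png"); cv2.imwrite("pics/t_crop.png",cv2.resize(t[80:310,140:500],None,fx=2.2,fy=2.2,interpolation=cv2.INTER_CUBIC))
t=cv2.imread("pics/side0.png"); cv2.imwrite("pics/s_crop.png",cv2.resize(t[120:360,140:460],None,fx=2.4,fy=2.4,interpolation=cv2.INTER_CUBIC))
E
```

```text
(no output)
```

View pics/t_crop.png

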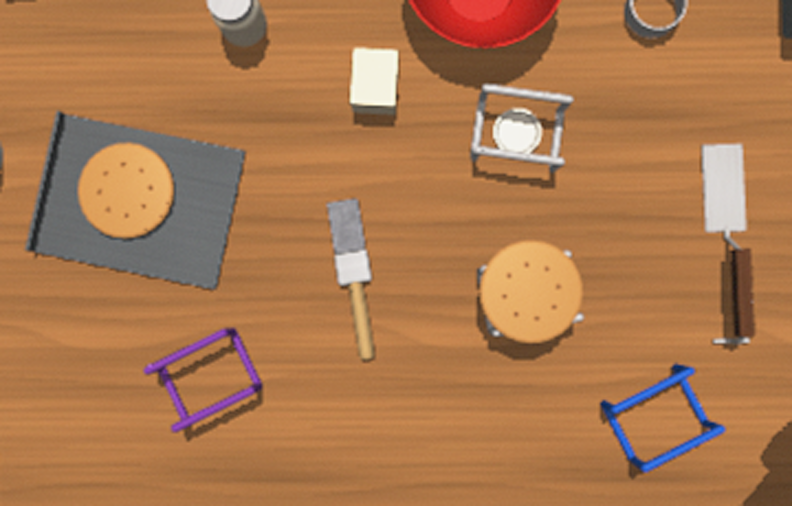

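View pics/s_crop.png

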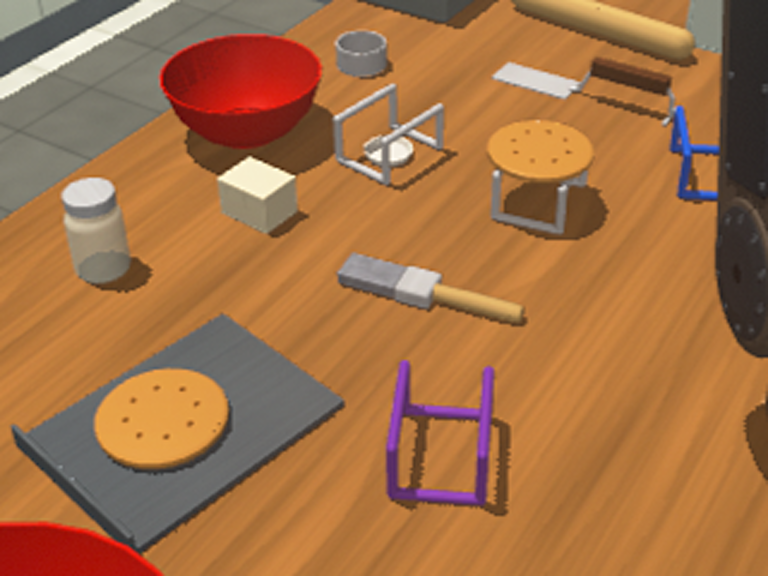

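Top view, crop to full pixels: the spatula is at (470,188), its blade towards the image top (+x). The sheet is at (202,171) with its lip on the left (+y), and the biscuit on it at (197,166).

There are four stand-like things:
- **Steel at (376,138):** empty, with a dish under it. This is the target.
- **Steel at (382,212):** carries the cooled biscuit.
- **Blue at (441,270):** look-alike.
- **Purple at (233,252):** look-alike.

The side view agrees, with the empty steel stand at (302,176). The enlarged crops confirm the colour and that it is empty.

```bash
cat > h.py <<'E'
import numpy as np, cv2
from scipy.spatial.transform import Rotation as R
from plant import r, capture, search_frame, outline_of
def rot(c): return R.from_euler("xyz",np.ravel(c["rotation"]),degrees=True).as_matrix() if np.size(c["rotation"])==3 else np.array(c["rotation"])
def plane(c,uv,z):
    uv=np.atleast_2d(uv).astype(float); d=np.c_[uv,np.ones(len(uv))]@np.linalg.inv(c["K"]).T@rot(c).T
    o=np.array(c["origin"]); return (o+d*((z-o[2])/d[:,2])[:,None])[:,:2]
def proj(c,P):
    q=(np.atleast_2d(P)-c["origin"])@rot(c)@np.array(c["K"]).T; return q[:,:2]/q[:,2:]
def tri(c1,u1,c2,u2):
    A=[];b=[]
    for c,u in((c1,u1),(c2,u2)):
        d=rot(c)@np.linalg.inv(c["K"])@np.r_[u,1.]; d/=np.linalg.norm(d); M=np.eye(3)-np.outer(d,d); A.append(M); b.append(M@c["origin"])
    return np.linalg.lstsq(np.vstack(A),np.hstack(b),rcond=None)[0]
def pix(m): v,u=np.nonzero(m); return np.c_[u,v]
E
python3 - <<'E'
from h import *
t=capture("top"); s=capture("side")
def hsv(c): return cv2.cvtColor(c["frame"],cv2.COLOR_RGB2HSV)
for n in("biscuit","cooled_biscuit","sheet","yeast","brush"):
    for c in(t,s):
        for d in outline_of(c,n)[:2]:
            m=d["region"]; p=pix(m).astype(np.float32); print(n,round(d["conf"],2),m.sum(),p.mean(0).round(1), np.round(cv2.minAreaRect(p)[:2],1).tolist(), round(cv2.minAreaRect(p)[2],1))
# spatula region: colours
for c,nm in((t,"top"),(s,"side")):
    d=outline_of(c,"spatula")[0]; p=pix(d["region"]); f=c["frame"][p[:,1],p[:,0]].astype(int)
    blade=p[f.min(1)>140]; dark=p[f.max(1)<110]
    for k,q,z in(("blade",blade,.002),("handle",dark,.057)):
        if len(q)>5:
            rr=cv2.minAreaRect(q.astype(np.float32)); w=plane(c,cv2.boxPoints(rr),z); print(nm,k,len(q),np.round(rr[0],1),w.mean(0).round(4),w.round(3).tolist())
# stand regions
for c in(t,s):
    for d in outline_of(c,"stand_1"):
        p=pix(d["region"]); print("stand",round(d["conf"],2),np.round(d["bbox"]),np.median(c["frame"][p[:,1],p[:,0]],0))
E
```

```text
biscuit 0.55 1417 [197.1 167. ] [[197.0, 167.5], [41.0, 42.0]] 90.0
biscuit 0.79 1920 [206.8 294.2] [[207.0, 294.0], [42.0, 56.0]] 90.0
cooled_biscuit 0.7 1697 [381.1 212.6] [[381.0, 212.5], [45.0, 46.0]] 90.0
cooled_biscuit 0.63 955 [365.3 182.7] [[365.0, 182.0], [26.0, 44.0]] 90.0
sheet 0.84 4291 [203.1 172.9] [[201.5, 170.9], [90.0, 65.5]] 11.3
sheet 0.7 4934 [216.  301.1] [[213.3, 294.3], [72.3, 120.3]] 54.5
yeast 0.78 552 [310.  116.6] [[310.5, 116.5], [27.0, 21.0]] 90.0
yeast 0.94 692 [247.2 200.6] [[247.3, 200.4], [33.1, 25.5]] 26.6
brush 0.97 781 [300.3 200.8] [[301.2, 207.0], [72.7, 15.0]] 80.5
brush 0.22 1697 [381.3 212.5] [[381.5, 212.5], [45.3, 45.3]] 45.0
brush 0.71 902 [314.9 239.3] [[319.3, 239.9], [78.3, 16.1]] 11.3
brush 0.66 251 [362.7 204.8] [[364.0, 203.8], [39.0, 23.8]] 3.2
top blade 728 [470.1 190.4] [ 0.5012 -0.3955] [[0.624, -0.368], [0.626, -0.419], [0.378, -0.422], [0.376, -0.373]]
top handle 253 [475.9 213.3] [ 0.4372 -0.3889] [[0.378, -0.369], [0.498, -0.378], [0.496, -0.409], [0.376, -0.4]]
side blade 266 [383.4 158.5] [ 0.5012 -0.3931] [[0.616, -0.364], [0.635, -0.416], [0.383, -0.42], [0.371, -0.372]]
side handle 190 [404.9 153.4] [ 0.4204 -0.3684] [[0.478, -0.352], [0.493, -0.423], [0.36, -0.383], [0.35, -0.317]]
stand 0.86 [413. 247. 466. 298.] [ 49.  98. 191.]
stand 0.75 [354. 122. 401. 160.] [171.5 154.5 148.5]
stand 0.65 [203. 228. 260. 276.] [136.  72. 148.]
stand 0.55 [357. 203. 368. 233.] [127. 113. 101.]
stand 0.89 [302. 271. 348. 331.] [135.  67. 115.]
stand 0.73 [280. 155. 326. 198.] [147. 123. 120.]
stand 0.5 [346. 192. 388. 217.] [126. 119. 115.]
```

```bash
cat > fit.py <<'E'
from h import *
from scipy.optimize import minimize
def box(x0,x1,y0,y1,z0,z1): return np.array([[x,y,z] for x in(x0,x1) for y in(y0,y1) for z in(z0,z1)])
a=np.linspace(0,2*np.pi,40)
def disc(rr,z): return np.c_[rr*np.cos(a),rr*np.sin(a),0*a+z]
M=dict(sheet=[box(-.12,.12,-.09,.09,0,.008),box(.115,.12,-.09,.09,0,.026)],
 biscuit=[np.vstack([disc(.05,0),disc(.06,.005),disc(.06,.014)])],
 stand=[box(-.055,.055,s*.038-.005,s*.038+.005,.055,.065) for s in(1,-1)]+[box(s*.05-.004,s*.05+.004,q*.038-.004,q*.038+.004,0,.06) for s in(1,-1) for q in(1,-1)]+[box(s*.05-.005,s*.05+.005,-.04,.04,0,.01) for s in(1,-1)],
 spatula=[box(-.055,.055,-.025,.025,0,.002),box(-.185,-.08,-.009,.009,.035,.057)],
 blade=[box(-.055,.055,-.025,.025,0,.002)],handle=[box(-.185,-.08,-.009,.009,.035,.057)])
S=4
def render(c,parts,T,t):
    m=np.zeros((400*S,640*S),np.uint8)
    for P in parts:
        q=(proj(c,P@T.T+t)+.5)*S-.5
        cv2.fillConvexPoly(m,cv2.convexHull(np.round(q).astype(np.int32)),1)
    return m>0
def fit(views,name,x0,fixz=None,yaw=True):
    big=[(c,cv2.resize(m.astype(np.uint8),None,fx=S,fy=S,interpolation=cv2.INTER_NEAREST)>0) for c,m in views]
    def cost(v):
        T=R.from_euler("z",v[3] if yaw else 0,degrees=True).as_matrix(); z=v[2] if fixz is None else fixz
        k=0
        for c,m in big:
            g=render(c,M[name],T,np.array([v[0],v[1],z])); k-=(g&m).sum()/(g|m).sum()
        return k/len(big)
    x0=np.array(x0,float); st=np.array([.01,.01,.01,6]); 
    sim=np.vstack([x0]+[x0+np.eye(4)[i]*st for i in range(4)])
    o=minimize(cost,x0,method="Nelder-Mead",options=dict(initial_simplex=sim,xatol=1e-4,fatol=1e-4,maxiter=150))
    return o.x.round(4),round(-o.fun,3)
E
python3 - <<'E'
from fit import *
t=capture("top"); s=capture("side")
def pick(c,n,near,b=25):
    for d in outline_of(c,n):
        bb=d["bbox"]
        if abs((bb[0]+bb[2])/2-near[0])<b and abs((bb[1]+bb[3])/2-near[1])<b: return d["region"]
    print("miss",n)
Q=dict(sheet=("sheet",(202,171),(217,300),[.48,.31,0,80],0),
 biscuit=("biscuit",(197,166),(206,294),[.5,.33,.01,0],.008),
 stand=("stand_1",(377,140),(303,176),[.6,-.155,0,80],0),
 cooled=("cooled_biscuit",(382,212),(365,183),[.39,-.17,.065,0],.065),
 spatula=("spatula",(470,189),(386,151),[.55,-.395,0,-3],0))
for k,(n,a,b,x0,z) in Q.items():
    nm="biscuit" if k=="cooled" else k
    vs=[(c,m) for c,m in((t,pick(t,n,a)),(s,pick(s,n,b))) if m is not None]
    yaw=nm!="biscuit"
    print(k,"xyz",fit(vs,nm,x0,None,yaw),"fixz",fit(vs,nm,x0,z,yaw),[fit([v],nm,x0,z,yaw) for v in vs])
E
```

```text
sheet xyz (array([ 5.60300e-01,  3.45500e-01, -1.30000e-03,  7.79329e+01]), np.float64(0.721)) fixz (array([ 5.59800e-01,  3.45500e-01, -5.18000e-02,  7.80409e+01]), np.float64(0.72)) [(array([ 5.59700e-01,  3.44700e-01, -5.48000e-02,  7.80513e+01]), np.float64(0.726)), (array([ 5.59800e-01,  3.45700e-01, -7.31000e-02,  7.81501e+01]), np.float64(0.716))]
biscuit xyz (array([ 5.72600e-01,  3.57400e-01,  5.40000e-03, -1.87037e+01]), np.float64(0.953)) fixz (array([  0.5721,   0.3581,  -0.037 , -12.1132]), np.float64(0.948)) [(array([  0.5722,   0.3572,  -0.0409, -21.0854]), np.float64(0.964)), (array([  0.5714,   0.3588,  -0.0322, -17.7448]), np.float64(0.938))]
stand xyz (array([ 6.41600e-01, -1.36200e-01, -1.50000e-03,  8.13677e+01]), np.float64(0.741)) fixz (array([ 5.66500e-01, -1.23200e-01,  7.60000e-03,  8.21411e+01]), np.float64(0.192)) [(array([ 6.41000e-01, -1.35700e-01,  2.61000e-02,  8.10842e+01]), np.float64(0.731)), (array([ 5.91000e-01, -1.62100e-01,  1.64000e-02,  8.24353e+01]), np.float64(0.135))]
cooled xyz (array([  0.4409,  -0.1407,   0.0624, -28.3613]), np.float64(0.953)) fixz (array([  0.4401,  -0.1393,   0.0284, -11.9816]), np.float64(0.946)) [(array([  0.4402,  -0.1401,   0.0306, -10.0579]), np.float64(0.968)), (array([  0.44  ,  -0.1371,   0.026 , -14.8613]), np.float64(0.937))]
spatula xyz (array([ 0.5708, -0.3981, -0.0026,  0.1367]), np.float64(0.81)) fixz (array([ 0.5689, -0.3962, -0.0044, -0.0203]), np.float64(0.808)) [(array([ 0.57  , -0.3963, -0.0043, -0.1509]), np.float64(0.877)), (array([ 0.568 , -0.3948, -0.001 ,  0.4407]), np.float64(0.752))]
```

```bash
python3 -m creep '[[87.6,0.9,0.9,-0.3,0,0,-3],[87.6,0.9,0.9,-0.3,0,0,-3],[87.6,0.9,0.9,-0.3,0,0,-3],[87.6,0.9,0.9,-0.3,0,0,-3],[87.6,0.9,0.9,-0.3,0,0,-3],[87.6,0.9,0.9,-0.3,0,0,-3],[87.6,0.9,0.9,-0.3,0,0,-3],[87.6,0.9,0.9,-0.3,0,0,-1.5]]' 40
python3 -m creep '[[87.6,0.6,0.9,-0.6,0,0,0],[87.6,0.5,0.95,-0.6,0,0,0],[87.6,0,0,0,0,0,0],[87.6,0,0,0,0,0,0]]'
python3 -c "
from h import *
print(r.get_state()['tcp_pos'],r.get_state()['eef_rot'])
t=capture('top');d=outline_of(t,'sheet')[0]['region'];cv2.imwrite('pics/t1.png',t['frame'][:,:,::-1])"
```

```text
time_s: 2.87
tcp_pos: [0.4393, -0.4424, 0.1665]
eef_rot: [-180.0, 0.0, 179.8]
contact_force: [0.2, -0.5, -0.5]
gripper_width: 0.0876
gripper_force: 0.0
time_s: 3.2
tcp_pos: [0.4662, -0.3959, 0.1358]
eef_rot: [180.0, -0.1, -179.8]
contact_force: [-0.5, -0.4, -0.2]
gripper_width: 0.0874
gripper_force: 0.0
[ 0.46623844 -0.39593846  0.13582936] [ 1.79965521e+02 -8.48403348e-02 -1.79846552e+02]
```

```bash
python3 -m creep '[[87.6,0,0,-0.9,0,0,0],[87.6,0,0,-0.9,0,0,0],[87.6,0,0,-0.9,0,0,0],[87.6,0,0,-0.9,0,0,0],[87.6,0,0,-0.6,0,0,0],[87.6,0,0,-0.15,0,0,0],[50,0,0,0,0,0,0],[30,0,0,0,0,0,0]]' 60
python3 -m creep '[[5,0,0,0,0,0,0],[5,0,0,0,0,0,0],[5,0,0,0,0,0,0],[5,0,0,0,0,0,0],[5,0,0,0,0,0,0],[5,0,0,0,0,0,0]]' 60
python3 - <<'E'
from fit import *
t=capture("top"); s=capture("side")
cv2.imwrite('pics/s2.png',cv2.resize(s['frame'][100:250,280:480],None,fx=3,fy=3)[:,:,::-1])
E
```

```text
time_s: 3.97
tcp_pos: [0.4662, -0.3983, 0.0288]
eef_rot: [-180.0, 0.1, 180.0]
contact_force: [0.1, -0.7, 0.1]
gripper_width: 0.0792
gripper_force: 0.0
time_s: 4.47
tcp_pos: [0.466, -0.3973, 0.0281]
eef_rot: [-180.0, 0.0, -180.0]
contact_force: [-0.1, 0.0, 0.2]
gripper_width: 0.0399
gripper_force: 0.0
```

View pics/s2.png

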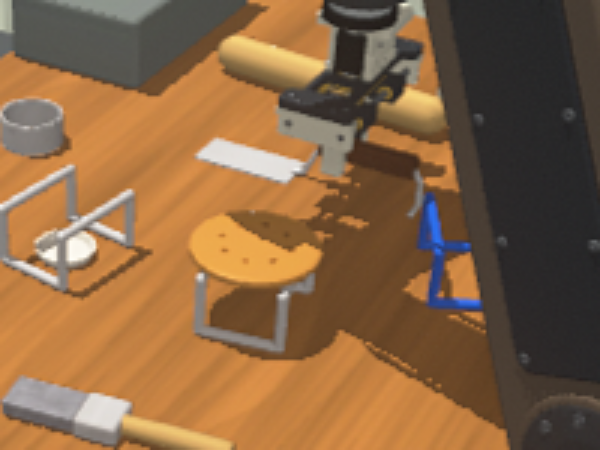

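The fingers straddle the front part of the handle, at about (335,160) in the crop, and are still closing.

```bash
python3 -m creep '[[5,0,0,0,0,0,0],[5,0,0,0,0,0,0],[5,0,0,0,0,0,0],[5,0,0,0,0,0,0],[5,0,0,0,0,0,0],[5,0,0,0,0,0,0],[5,0,0,0,0,0,0]]' 60
python3 -m creep '[[5,0,0,0.3,0,0,0],[5,0,0,0.9,0,0,0],[5,0,0,0.9,0,0,0],[5,0,0,0.9,0,0,0],[5,0,0,0.9,0,0,0],[5,0,0,0.1,0,0,0],[5,0,0,0,0,0,0]]' 60
python3 - <<'E'
from fit import *
t=capture("top"); s=capture("side"); st=r.get_state(); print(st['tcp_pos'],st['eef_rot'],st['gripper_width'])
cv2.imwrite('pics/s3.png',np.vstack([cv2.resize(s['frame'][80:200,290:450],None,fx=3.5,fy=3),cv2.resize(t['frame'][120:200,400:560],None,fx=3.5,fy=3)])[:,:,::-1])
for c in (t,s):
    for d in outline_of(c,"spatula")[:2]:
        p=pix(d["region"]); f=c["frame"][p[:,1],p[:,0]].astype(int); print(d["conf"],d["bbox"],(f.min(1)>140).sum())
E
```

```text
time_s: 5.15
tcp_pos: [0.4658, -0.3973, 0.0278]
eef_rot: [180.0, -0.0, -180.0]
contact_force: [0.3, -0.6, -0.9]
gripper_width: 0.0176
gripper_force: 60.0
time_s: 5.73
tcp_pos: [0.4667, -0.3977, 0.1298]
eef_rot: [-179.9, 0.2, -180.0]
contact_force: [-0.1, 0.7, -2.6]
gripper_width: 0.0177
gripper_force: 60.0
[ 0.46524023 -0.39690189  0.12720901] [ 1.79953800e+02 -3.60721663e-02  1.79985393e+02] 0.017520719589666767
0.9 [348.6, 114.7, 426.7, 139.1] 267
```

View pics/s3.png

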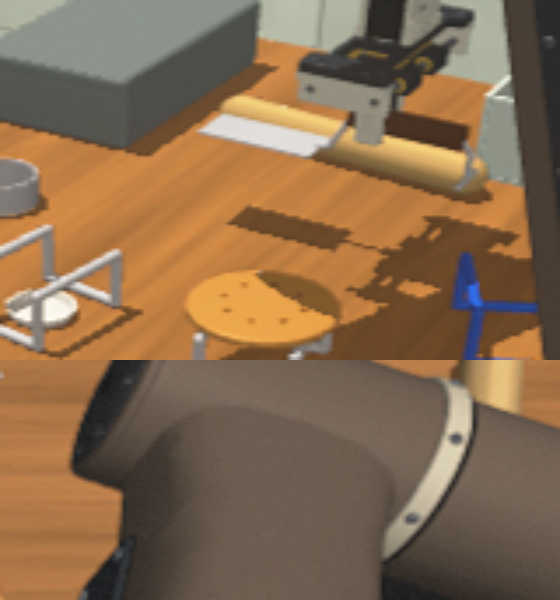

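```bash
python3 - <<'E'
from fit import *
t=capture("top"); s=capture("side")
v=[];b=[]
for c in(t,s):
    m=outline_of(c,"sheet")[0]["region"]; k=[d for d in outline_of(c,"biscuit") if d["bbox"][0]<235 and d["bbox"][0]>150][0]["region"]
    v.append((c,m|k)); b.append((c,k))
    print(cv2.countNonZero((m|k).astype(np.uint8)))
for z in(None,0): print("sheet",fit(v,"sheet",[.56,.345,0,78],z),[fit([q],"sheet",[.56,.345,0,78],z)  for q in v])
print("biscuit",fit(b,"biscuit",[.572,.358,.008,0],.008,False))
E
```

```text
5706
6756
sheet (array([ 5.60000e-01,  3.45200e-01, -1.40000e-03,  7.79867e+01]), np.float64(0.973)) [(array([ 5.60400e-01,  3.46400e-01, -5.00000e-03,  7.79981e+01]), np.float64(0.981)), (array([ 5.62200e-01,  3.43500e-01, -3.50000e-03,  7.80904e+01]), np.float64(0.968))]
sheet (array([5.59800e-01, 3.45600e-01, 8.10000e-03, 7.80286e+01]), np.float64(0.971)) [(array([5.59800e-01, 3.44900e-01, 5.10000e-03, 7.80951e+01]), np.float64(0.98)), (array([5.5930e-01, 3.4620e-01, 4.9000e-03, 7.7902e+01]), np.float64(0.964))]
biscuit (array([5.7220e-01, 3.5670e-01, 2.2000e-03, 4.8383e+00]), np.float64(0.935))
```

```bash

python3 -m creep '[[5,0,0,0.5,0,0,0],[5,0,0.3,0.9,0,0,1],[5,0.1,0.6,0.9,0,0,3],[5,0.1,0.9,0.6,0,0,3.5],[5,0.1,0.9,0,0,0,3.5],[5,0.1,0.9,0,0,0,3.5],[5,0.1,0.9,0,0,0,3.5],[5,0.1,0.9,0,0,0,3.5]]'
python3 -m creep '[[5,0.1,0.9,0,0,0,3.5],[5,0.1,0.9,0,0,0,3.5],[5,0.1,0.9,0,0,0,3.5],[5,0.1,0.9,0,0,0,3.5],[5,0.1,0.9,0,0,0,3.5],[5,0.1,0.9,0,0,0,3.5],[5,0.1,0.9,0,0,0,3.5],[5,0.1,0.9,0,0,0,3.5]]'
python3 -m creep '[[5,0.1,0.9,0,0,0,3.5],[5,0.1,0.9,0,0,0,3.5],[5,0.1,0.9,0,0,0,3.5],[5,0.1,0.9,0,0,0,3.5],[5,0.15,0.9,0,0,0,3.5],[5,0.1,0.6,0,0,0,3.5],[5,0,0.26,0,0,0,0.5],[5,0,0,0,0,0,0]]'
python3 - <<'E'
from fit import *
st=r.get_state(); print(st['tcp_pos'],st['eef_rot'],st['gripper_width'])
t=capture("top"); s=capture("side")
cv2.imwrite('pics/s4.png',np.vstack([cv2.resize(s['frame'][140:340,140:400],None,fx=2,fy=1.5),cv2.resize(t['frame'][80:260,140:400],None,fx=2,fy=1.5)])[:,:,::-1])
E
```

```text
time_s: 6.9
tcp_pos: [0.4808, -0.2613, 0.2003]
eef_rot: [180.0, 0.0, -158.3]
contact_force: [0.3, -0.2, -1.8]
gripper_width: 0.0173
gripper_force: 60.0
time_s: 7.57
tcp_pos: [0.5008, -0.0812, 0.2004]
eef_rot: [-180.0, 0.0, -130.3]
contact_force: [0.1, 0.1, -2.5]
gripper_width: 0.0179
gripper_force: 60.0
time_s: 8.23
tcp_pos: [0.5171, 0.0528, 0.2002]
eef_rot: [180.0, -0.0, -108.9]
contact_force: [0.2, 0.6, -2.6]
gripper_width: 0.0174
gripper_force: 60.0
[0.51709728 0.05277192 0.20015501] [ 1.79989644e+02 -3.96966777e-03 -1.08940542e+02] 0.01741768185201929
```

View pics/s4.png

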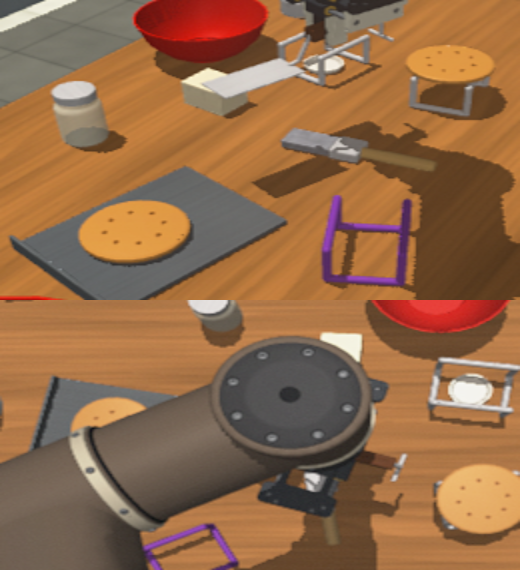

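```bash

python3 -m creep '[[5,0.1,0.6,-0.2,0,0,3.5],[5,0.1,0.8,-0.6,0,0,3.5],[5,0.07,0.8,-0.8,-2.2,0.47,0],[5,0,0.6,-0.8,-2.2,0.47,0],[5,0,0.31,-0.8,-2.2,0.47,0],[5,0,0,-0.4,-2.2,0.46,0],[5,0,0,0,0,0,0],[5,0,0,0,0,0,0]]'
python3 - <<'E'
from fit import *
st=r.get_state(); print(st['tcp_pos'],st['eef_rot'],st['contact_force'])
t=capture("top"); s=capture("side")
cv2.imwrite('pics/s5.png',np.hstack([cv2.resize(s['frame'][140:340,140:360],None,fx=2,fy=2),cv2.resize(t['frame'][100:300,140:320],None,fx=2,fy=2)])[:,:,::-1])
Rm=R.from_euler("xyz",st['eef_rot'],degrees=True).as_matrix()
# tool x is spatula -x? spatula axes in tool: x_s = -tool x (tool yaw 180 at grasp), y_s=+... 
Rs=Rm@np.diag([-1,1,-1.]); 
front=st['tcp_pos']+Rs@[.159,0,-.0278]; print("front",front,Rs[:,0])
for q in([.055,.025,0],[.055,-.025,0],[-.055,.025,0],[-.055,-.025,0]):
    P=st['tcp_pos']+Rs@(np.array([.104,0,-.0278])+q); print(P.round(3),proj(s,P).round(1))
c=[d for d in outline_of(s,"spatula")][:1]
for d in c:
    p=pix(d["region"]); f=s["frame"][p[:,1],p[:,0]].astype(int); b=p[f.min(1)>140]; print(d["bbox"],cv2.boxPoints(cv2.minAreaRect(b.astype(np.float32))).round(1).tolist())
E
```

```text
time_s: 9.0
tcp_pos: [0.5236, 0.1288, 0.1096]
eef_rot: [179.9, -9.1, -102.0]
contact_force: [-0.1, -1.1, -2.3]
gripper_width: 0.0174
gripper_force: 60.0
[0.52355017 0.12877221 0.10961955] [ 179.92514641   -9.06053742 -102.01699716] [-0.14011794 -1.09906396 -2.28815279]
front [0.5552942  0.27807303 0.05712746] [ 0.20560402  0.96588182 -0.15747795]
[0.531 0.283 0.057] [[241.9 265.5]]
[0.58  0.273 0.057] [[227.7 255.2]]
[0.508 0.177 0.074] [[277.6 236.7]]
[0.557 0.167 0.074] [[263.2 227.5]]
```

View pics/s5.png

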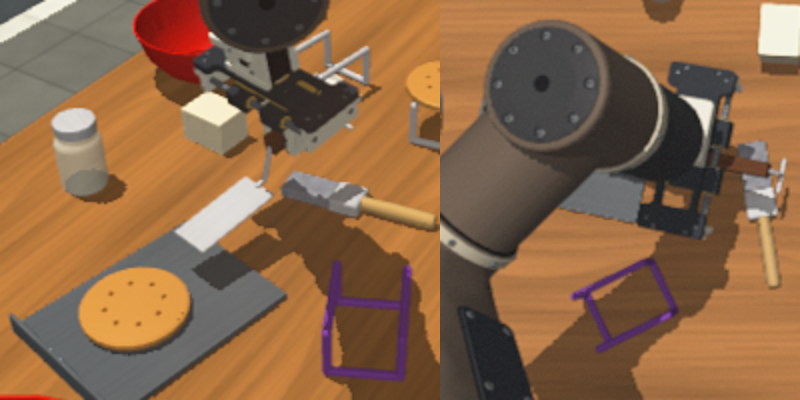

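The side view shows the blade corners at (242,265), (228,256), (275,238) and (265,229), matching the prediction to about 1 px. The blade is in line with the biscuit, and the heel is over the brush head but above it.

```bash

python3 -m creep '[[5,0,0,-0.7,0,0,0],[5,0,0,-0.7,0,0,0],[5,0,0,-0.4,0,0,0],[5,0,0,-0.1,0,0,0],[5,0,0,0,0,0,0]]'
python3 -m creep '[[5,0,0,-0.06,0,0,0],[5,0,0,0,0,0,0],[5,0,0,0,0,0,0]]'
python3 -m creep '[[5,0,0,-0.04,0,0,0],[5,0,0,0,0,0,0],[5,0,0,0,0,0,0]]'
```

```text
time_s: 9.57
tcp_pos: [0.5238, 0.1289, 0.0629]
eef_rot: [180.0, -9.0, -102.0]
contact_force: [0.3, -0.4, -2.3]
gripper_width: 0.0179
gripper_force: 60.0
time_s: 9.82
tcp_pos: [0.5243, 0.1296, 0.062]
eef_rot: [-180.0, -8.9, -102.0]
contact_force: [0.4, 0.1, -2.1]
gripper_width: 0.0178
gripper_force: 60.0
time_s: 10.07
tcp_pos: [0.5239, 0.1295, 0.0605]
eef_rot: [-180.0, -9.0, -102.0]
contact_force: [-0.6, -0.1, -2.5]
gripper_width: 0.0173
gripper_force: 60.0
```

```bash

for i in 1; do python3 -m creep '[[5,0,0,-0.03,0,0,0],[5,0,0,0,0,0,0],[5,0,0,0,0,0,0]]' | grep -E "tcp|contact"
python3 -m creep '[[5,0,0,-0.03,0,0,0],[5,0,0,0,0,0,0],[5,0,0,0,0,0,0]]'| grep -E "tcp|contact"
python3 -m creep '[[5,0,0,-0.03,0,0,0],[5,0,0,0,0,0,0],[5,0,0,0,0,0,0]]'| grep -E "tcp|contact"; done
```

```text
tcp_pos: [0.524, 0.1295, 0.0597]
contact_force: [-0.2, -0.1, -0.5]
tcp_pos: [0.524, 0.1294, 0.059]
contact_force: [-0.6, -2.1, 0.8]
tcp_pos: [0.524, 0.1293, 0.0583]
contact_force: [-1.2, -3.0, 3.1]
```

```bash

python3 -m creep '[[5,0.06,0.29,0.03,0,0,0],[5,0.06,0.29,0,0,0,0],[5,0.06,0.29,0,0,0,0],[5,0.06,0.29,0,0,0,0],[5,0.06,0.29,0,0,0,0],[5,0.06,0.29,0,0,0,0],[5,0.06,0.29,0,0,0,0],[5,0,0,0,0,0,0]]'
python3 - <<'E'
from fit import *
st=r.get_state(); Rs=R.from_euler("xyz",st['eef_rot'],degrees=True).as_matrix()@np.diag([-1,1,-1.]); f=st['tcp_pos']+Rs@[.159,0,-.0278]
u=np.array([.2079,.9781]); print("front s",(f[:2]-[.5692,.3435])@u,f)
s=capture("side"); cv2.imwrite('pics/s6.png',cv2.resize(s['frame'][200:350,140:320],None,fx=3,fy=3)[:,:,::-1])
k=[d for d in outline_of(s,"biscuit") if d["bbox"][0]<235 and d["bbox"][0]>140]
if k: x,i=fit([(s,k[0]["region"])],"biscuit",[.572,.358,.009,0],.009,False); print(k[0]["bbox"],x,i,"s",(x[:2]-[.5692,.3435])@u,"n",(x[:2]-[.5692,.3435])@[-.978,.208])
E
```

```text
time_s: 11.48
tcp_pos: [0.5351, 0.1821, 0.0588]
eef_rot: [-180.0, -8.9, -101.9]
contact_force: [0.2, 1.6, 0.4]
gripper_width: 0.0176
gripper_force: 60.0
front s -0.01224566771493384 [0.56668735 0.33151422 0.0066012 ]
[168.5, 282.3, 224.2, 322.9] [ 5.7560e-01  3.8790e-01  4.5000e-03 -7.4956e+00] 0.968 s 0.04475819999999999 n 0.0029760000000000368
```

View pics/s6.png

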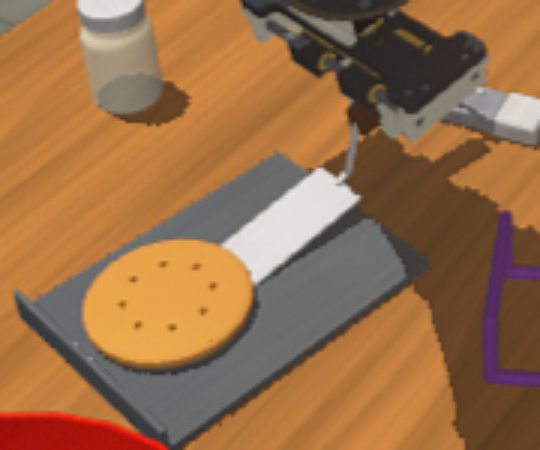

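The biscuit has slid to s=45 mm, about 10 mm short of the lip. It is centred on the blade, with the front edge at its rim at crop (250,270). Next I level the blade while advancing.

```bash

python3 -m creep '[[5,0.025,0.117,-0.157,1.47,-0.31,0],[5,0.025,0.117,-0.157,1.47,-0.31,0],[5,0.025,0.117,-0.157,1.47,-0.31,0],[5,0.025,0.117,-0.157,1.47,-0.31,0],[5,0.025,0.117,-0.157,1.47,-0.31,0],[5,0.025,0.117,-0.145,1.32,-0.28,0],[5,0,0,0,0,0,0],[5,0,0,0,0,0,0]]'
cat > look.py <<'E'
from fit import *
st=r.get_state(); Rs=R.from_euler("xyz",st['eef_rot'],degrees=True).as_matrix()@np.diag([-1,1,-1.]); f=st['tcp_pos']+Rs@[.159,0,-.0278]
u=np.array([.2079,.9781]); o=np.array([.5692,.3435]); print("front s",(f[:2]-o)@u,f)
s=capture("side")
k=[d for d in outline_of(s,"biscuit") if d["bbox"][0]<235 and d["bbox"][0]>140]
if k:
    for z in(.009,.012,None): x,i=fit([(s,k[0]["region"])],"biscuit",[.575,.39,.009,0],z,False); print(x,i,"s",(x[:2]-o)@u,"n",(x[:2]-o)@[-.978,.208])
E
python3 look.py
```

```text
time_s: 12.25
tcp_pos: [0.5383, 0.1979, 0.0356]
eef_rot: [-180.0, -0.0, -102.0]
contact_force: [-1.6, -0.7, 2.5]
gripper_width: 0.0175
gripper_force: 60.0
front s 0.010114328481083092 [0.57144296 0.35336404 0.00771963]
[ 0.5798  0.3984  0.0115 -6.9056] 0.962 s 0.05590142999999994 n 0.0010524000000000453
[ 0.5779  0.3999  0.0136 -2.8062] 0.957 s 0.05697356999999994 n 0.0032226000000000563
[ 0.5833  0.396   0.0044 -1.6487] 0.966 s 0.05428163999999999 n -0.002869800000000004
```

```bash

python3 -m creep '[[5,0.052,0.245,0,0,0,0],[5,0.052,0.245,0,0,0,0],[5,0.052,0.245,0,0,0,0],[5,0.052,0.245,0,0,0,0]]'
python3 -m creep '[[5,0.052,0.245,0,0,0,0],[5,0.052,0.245,0,0,0,0],[5,0.052,0.245,0,0,0,0],[5,0,0,0,0,0,0]]'
python3 look.py
```

```text
time_s: 12.68
tcp_pos: [0.5433, 0.2221, 0.0357]
eef_rot: [180.0, -0.2, -102.0]
contact_force: [-1.9, -6.7, 5.9]
gripper_width: 0.0175
gripper_force: 60.0
time_s: 13.02
tcp_pos: [0.5475, 0.2413, 0.0357]
eef_rot: [-180.0, -0.2, -101.9]
contact_force: [-0.9, -2.5, 4.8]
gripper_width: 0.0177
gripper_force: 60.0
front s 0.05447297853599912 [0.58042301 0.39680714 0.00744418]
[ 0.5774  0.3988  0.0161 -2.6842] 0.951 s 0.055793709999999955 n 0.0034828000000000064
[ 0.5749  0.4004  0.0102 -1.8175] 0.946 s 0.05683891999999993 n 0.00626060000000006
[ 5.88900e-01  3.89900e-01 -5.30000e-03  1.19936e+01] 0.964 s 0.049479469999999984 n -0.00961539999999994
```

Going in smoothly, with about 7 N of push. I'll continue to roughly 3 mm short of the lip.

```bash

python3 -m creep '[[5,0.052,0.245,0,0,0,0],[5,0.052,0.245,0,0,0,0],[5,0.052,0.245,0,0,0,0],[5,0.052,0.245,0,0,0,0],[5,0.052,0.245,0,0,0,0],[5,0,0,0,0,0,0]]'
python3 -m creep '[[5,0.052,0.245,0,0,0,0],[5,0.052,0.245,0,0,0,0],[5,0.052,0.245,0,0,0,0],[5,0.04,0.18,0,0,0,0],[5,0,0,0,0,0,0]]'
python3 look.py
python3 -c "
from h import *
s=capture('side'); cv2.imwrite('pics/s7.png',cv2.resize(s['frame'][200:350,130:330],None,fx=3,fy=3)[:,:,::-1])"
```

```text
time_s: 13.62
tcp_pos: [0.554, 0.2719, 0.0357]
eef_rot: [-180.0, -0.2, -102.0]
contact_force: [-0.0, -2.6, 4.1]
gripper_width: 0.0178
gripper_force: 60.0
time_s: 14.03
tcp_pos: [0.5588, 0.2946, 0.0356]
eef_rot: [180.0, -0.2, -102.0]
contact_force: [-1.5, -2.4, 6.1]
gripper_width: 0.0177
gripper_force: 60.0
front s 0.10895245338415936 [0.59169101 0.45011136 0.00741164]
[ 0.579   0.3986  0.0187 -8.1839] 0.947 s 0.05593072999999996 n 0.0018764000000000731
[ 0.577   0.4002  0.0122 -2.4789] 0.942 s 0.05707988999999995 n 0.004165200000000075
[ 5.9120e-01  3.8810e-01 -7.2000e-03  9.0976e+00] 0.965 s 0.04819705999999995 n -0.012239199999999915
```

View pics/s7.png

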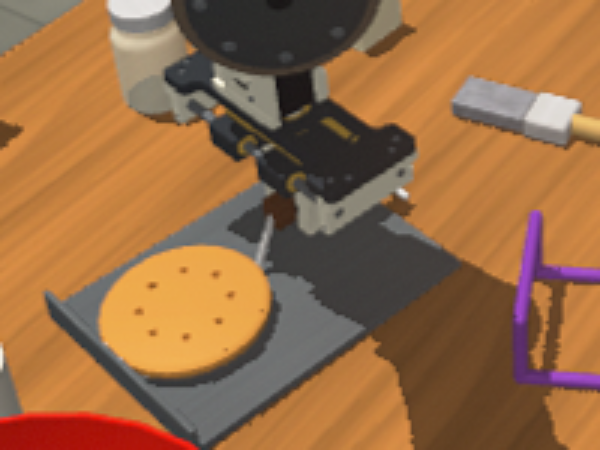

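```bash

python3 -m creep '[[5,0,0,0.06,0.7,-0.15,0],[5,0,0,0.1,0.7,-0.15,0],[5,0,0,0.15,0.6,-0.12,0],[5,-0.02,-0.1,0.15,0,0,0],[5,-0.02,-0.1,0.2,0,0,0],[5,0,0,0.3,0,0,0],[5,0,0,0.4,0,0,0],[5,0,0,0.4,0,0,0]]'
python3 -m creep '[[5,0,0,0.4,0,0,0],[5,0,0,0.4,0,0,0],[5,0,0,0.4,0,0,0],[5,0,0,0.4,0,0,0],[5,0,0,0.2,0,0,0],[5,0,0,0,0,0,0],[5,0,0,0,0,0,0],[5,0,0,0,0,0,0]]'
python3 -c "
from h import *
s=capture('side'); cv2.imwrite('pics/s8.png',cv2.resize(s['frame'][160:340,130:330],None,fx=3,fy=3)[:,:,::-1])"
```

```text
time_s: 14.85
tcp_pos: [0.5577, 0.2891, 0.0807]
eef_rot: [180.0, 1.9, -102.0]
contact_force: [0.1, 0.1, -4.7]
gripper_width: 0.0178
gripper_force: 60.0
time_s: 15.52
tcp_pos: [0.5571, 0.2888, 0.1239]
eef_rot: [179.9, 1.9, -102.0]
contact_force: [-0.4, -0.2, -5.0]
gripper_width: 0.0175
gripper_force: 60.0
```

View pics/s8.png

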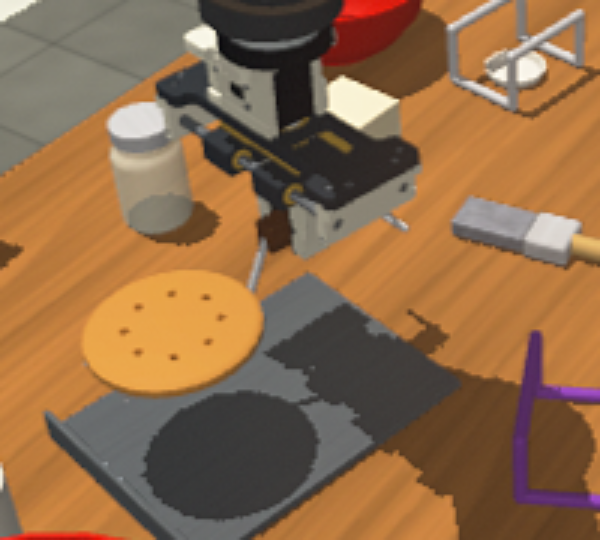

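The biscuit is riding on the blade at about (173,330) in the crop, clear of the sheet. Next I refine the stand pose.

```bash
python3 - <<'E'
from fit import *
t=capture("top"); s=capture("side")
v=[]
for c,a in((t,(377,140)),(s,(303,176))):
    for d in outline_of(c,"stand_1"):
        b=d["bbox"]
        if abs((b[0]+b[2])/2-a[0])<12 and abs((b[1]+b[3])/2-a[1])<12: v.append((c,d["region"])); print(b,d["conf"]); break
x0=[.641,-.136,0,81.4]
for z in(0,None): print(fit(v,"stand",x0,z),[fit([q],"stand",x0,z) for q in v])
E
```

```text
[353.4, 119.7, 401.9, 161.7] 0.92
(array([ 6.40800e-01, -1.36000e-01,  5.20000e-03,  8.07239e+01]), np.float64(0.796)) [(array([ 6.40800e-01, -1.36000e-01,  5.20000e-03,  8.07239e+01]), np.float64(0.796))]
(array([ 6.40700e-01, -1.36000e-01,  1.30000e-03,  8.07832e+01]), np.float64(0.796)) [(array([ 6.40700e-01, -1.36000e-01,  1.30000e-03,  8.07832e+01]), np.float64(0.796))]
```

```bash

python3 -m creep '[[5,0,0,0.2,0,0,0],[5,0.01,-0.1,0.4,0,0,0],[5,0.03,-0.2,0.5,0,0,0],[5,0.04,-0.3,0.5,0,0,0],[5,0.05,-0.4,0.4,0,0,0],[5,0.06,-0.5,0.25,0,0,0],[5,0.08,-0.6,0,0,0,0],[5,0.08,-0.6,0,0,0,0]]' | grep -E "tcp|contact"
python3 -m creep '[[5,0.09,-0.7,0,0,0,0],[5,0.09,-0.7,0,0,0,0],[5,0.09,-0.7,0,0,0,0],[5,0.09,-0.7,0,0,0,0],[5,0.09,-0.7,0,0,0,0],[5,0.09,-0.7,0,0,0,0],[5,0.09,-0.7,0,0,0,0],[5,0.09,-0.7,0,0,0,0]]' | grep -E "tcp|contact"
python3 -m creep '[[5,0.09,-0.7,0,0,0,0.4],[5,0.09,-0.7,0,0,0,0.4],[5,0.09,-0.7,0,0,0,0.4],[5,0.09,-0.7,0,0,0,0.4],[5,0.09,-0.7,0,0,0,0.4],[5,0.09,-0.7,0,0,0,0.4],[5,0.09,-0.7,0,0,0,0.3],[5,0.09,-0.7,0,0,0,0.3]]' | grep -E "tcp|contact"
python3 -m creep '[[5,0.09,-0.7,0,0,0,0],[5,0.09,-0.7,0,0,0,0],[5,0.09,-0.7,0,0,0,0],[5,0.09,-0.7,0,0,0,0],[5,0.09,-0.7,0,0,0,0],[5,0.09,-0.7,0,0,0,0],[5,0.08,-0.6,0,0,0,0],[5,0.06,-0.5,0,0,0,0]]' | grep -E "tcp|contact"
python3 -m creep '[[5,0.06,-0.45,0,0,0,0],[5,0.05,-0.4,0,0,0,0],[5,0.05,-0.35,0,0,0,0],[5,0.04,-0.3,0,0,0,0],[5,0.03,-0.2,0,0,0,0],[5,0,-0.1,0,0,0,0],[5,0,-0.08,0,0,0,0],[5,0,0,0,0,0,0]]'
cat > look2.py <<'E'
from fit import *
import sys
st=r.get_state(); Rs=R.from_euler("xyz",st['eef_rot'],degrees=True).as_matrix()@np.diag([-1,1,-1.]); b=st['tcp_pos']+Rs@[.104,0,-.0278]
print("tcp",st['tcp_pos'],st['eef_rot'],"blade",b)
s=capture("side"); t=capture("top")
cv2.imwrite(sys.argv[1],np.hstack([cv2.resize(s['frame'][100:260,260:420],None,fx=2.5,fy=2.5),cv2.resize(t['frame'][80:240,330:490],None,fx=2.5,fy=2.5)])[:,:,::-1])
v=[]
for c in(t,s):
    for d in outline_of(c,"biscuit"):
        p=d["bbox"]; q=proj(c,b+[0,0,.01])[0]
        if abs((p[0]+p[2])/2-q[0])<15 and abs((p[1]+p[3])/2-q[1])<15: v.append((c,d["region"])); print(p,d["conf"]); break
if v: print([fit(w,"biscuit",[b[0],b[1],b[2],0],z,False) for w in [v]+[[k] for k in v] for z in(b[2]+.002,None)])
E
python3 look2.py pics/s9.png
```

```text
tcp_pos: [0.5664, 0.22, 0.1812]
contact_force: [0.1, -0.1, -4.2]
tcp_pos: [0.5836, 0.0792, 0.1799]
contact_force: [0.2, 0.7, -3.8]
tcp_pos: [0.6014, -0.0607, 0.1799]
contact_force: [-0.5, 0.0, -4.5]
tcp_pos: [0.6185, -0.1931, 0.18]
contact_force: [0.0, 0.3, -4.4]
time_s: 19.1
tcp_pos: [0.6251, -0.2379, 0.1808]
eef_rot: [180.0, 1.9, -99.0]
contact_force: [-0.6, 0.1, -5.2]
gripper_width: 0.0175
gripper_force: 60.0
tcp [ 0.62509134 -0.23790319  0.18080825] [179.98174838   1.91131761 -98.9903021 ] blade [ 0.64147024 -0.1343208   0.15649239]
[280.1, 123.3, 322.9, 145.3] 0.91
[(array([ 0.6388, -0.1319,  0.1533,  5.0036]), np.float64(0.917)), (array([ 0.644 , -0.1403,  0.1527,  4.4292]), np.float64(0.927)), (array([ 0.6388, -0.1319,  0.1533,  5.0036]), np.float64(0.917)), (array([ 0.644 , -0.1403,  0.1527,  4.4292]), np.float64(0.927))]
```

View pics/s9.png

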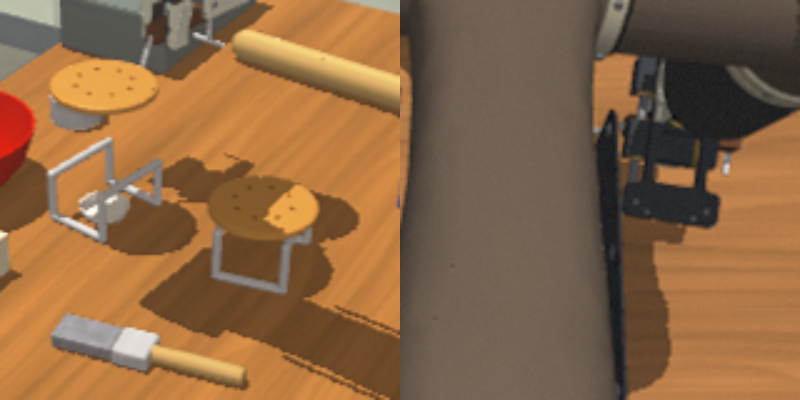

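The biscuit hangs over the empty stand at side-crop (105,85), with the stand at (105,190) below it. It is centred to within a few mm, so I lower.

```bash

python3 -m creep '[[5,0,-0.02,-0.2,0,0,0],[5,0,0,-0.4,0,0,0],[5,0,0,-0.6,0,0,0],[5,0,0,-0.6,0,0,0],[5,0,0,-0.5,0,0,0],[5,0,0,-0.4,0,0,0],[5,0,0,-0.25,0,0,0],[5,0,0,0,0,0,0]]'
python3 look2.py pics/s10.png
```

```text
time_s: 19.97
tcp_pos: [0.6242, -0.2382, 0.105]
eef_rot: [179.8, 1.9, -99.0]
contact_force: [-0.4, 1.1, -4.3]
gripper_width: 0.0174
gripper_force: 60.0
tcp [ 0.62421383 -0.2381809   0.10503528] [179.82032136   1.91459048 -99.00835078] blade [ 0.64054822 -0.13459005  0.08072554]
[279.9, 147.8, 320.2, 170.8] 0.91
[(array([ 0.6385, -0.1304,  0.0814,  2.1412]), np.float64(0.921)), (array([ 0.6618, -0.1683,  0.0566, 31.2421]), np.float64(0.966)), (array([ 0.6385, -0.1304,  0.0814,  2.1412]), np.float64(0.921)), (array([ 0.6618, -0.1683,  0.0566, 31.2421]), np.float64(0.966))]
```

```bash

python3 -m creep '[[5,0,0,-0.2,0,0,0],[5,0,0,-0.2,0,0,0],[5,0,0,0,0,0,0]]' | grep -E "tcp|contact"
python3 -m creep '[[5,0,0,-0.1,0,0,0],[5,0,0,-0.1,0,0,0],[5,0,0,0,0,0,0]]' | grep -E "tcp|contact"
python3 -m creep '[[5,0,0,-0.1,0,0,0],[5,0,0,-0.1,0,0,0],[5,0,0,0,0,0,0]]' | grep -E "tcp|contact"
python3 -m creep '[[5,0,0,-0.1,0,0,0],[5,0,0,-0.1,0,0,0],[5,0,0,0,0,0,0]]' | grep -E "tcp|contact"
python3 look2.py pics/s11.png
```

```text
tcp_pos: [0.6245, -0.2382, 0.096]
contact_force: [-0.3, 0.5, -4.5]
tcp_pos: [0.6248, -0.2383, 0.0914]
contact_force: [-0.8, -0.4, -4.7]
tcp_pos: [0.6249, -0.2383, 0.0865]
contact_force: [0.1, 0.2, -3.2]
tcp_pos: [0.625, -0.2384, 0.0818]
contact_force: [-0.2, 1.0, -1.7]
tcp [ 0.62503606 -0.23839136  0.08175544] [179.97618187   1.91332603 -99.00254234] blade [ 0.64143456 -0.13481121  0.05744325]
[280.8, 153.9, 323.2, 176.3] 0.76
[(array([ 0.6425, -0.1361,  0.0554,  4.8871]), np.float64(0.91)), (array([ 0.6426, -0.1366,  0.0592,  5.1419]), np.float64(0.91)), (array([ 0.6425, -0.1361,  0.0554,  4.8871]), np.float64(0.91)), (array([ 0.6426, -0.1366,  0.0592,  5.1419]), np.float64(0.91))]
```

View pics/s11.png

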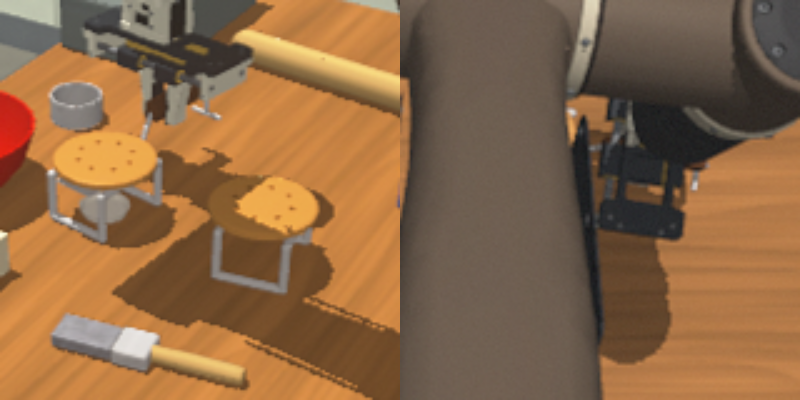

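The biscuit rests level on the empty stand at side-crop (105,158). I'll drop the blade clear and check the room behind for the rolling pin before withdrawing.

```bash

python3 -m creep '[[5,0,0,-0.2,0.6,-0.1,0],[5,0,0,-0.2,0.6,-0.1,0],[5,0,0,-0.15,0,0,0],[5,0,0,0,0,0,0]]' | grep -E "tcp|contact|rot"
python3 - <<'E'
from h import *
s=capture("side")
# rolling pin ends in side full-frame px (from crop: px=260+u/2.5, 100+v/2.5)
print(plane(s,[[260+240/2.5,100+55/2.5],[260+400/2.5,100+95/2.5],[260+75/2.5,100+105/2.5]],.02))
E
```

```text
tcp_pos: [0.6243, -0.2386, 0.0669]
eef_rot: [179.9, 3.1, -99.1]
contact_force: [0.3, -0.4, -2.6]
[[ 0.67627823 -0.5459429 ]
 [ 0.43789708 -0.55199693]
 [ 0.79408242 -0.30059174]]
```

```bash

python3 -m creep '[[5,-0.03,-0.2,0,0,0,0],[5,-0.06,-0.4,0,0,0,0],[5,-0.08,-0.5,0,0,0,0],[5,-0.08,-0.5,0,0,0,0],[5,-0.08,-0.5,0,0,0,0],[5,-0.08,-0.5,0,0,0,0],[5,-0.08,-0.5,0,0,0,0],[5,-0.08,-0.5,0,0,0,0]]' | grep -E "tcp|contact"
python3 -m creep '[[5,-0.08,-0.5,0,0,0,0],[5,-0.08,-0.5,0,0,0,0],[5,-0.08,-0.5,0,0,0,0],[5,-0.08,-0.5,0,0,0,0],[5,-0.06,-0.35,0,0,0,0],[5,0,0,0,0,0,0]]' | grep -E "tcp|contact"
python3 -m creep '[[5,0,0,-0.3,-1,0.17,0],[5,0,0,-0.4,-1,0.17,0],[5,0,0,-0.4,-1,0.17,0],[5,0,0,-0.25,0,0,0],[5,0,0,-0.1,0,0,0],[5,0,0,0,0,0,0]]' | grep -E "tcp|contact|rot"
python3 look2.py pics/s12.png
```

```text
tcp_pos: [0.6104, -0.3301, 0.0683]
contact_force: [0.3, -0.5, -2.8]
tcp_pos: [0.6008, -0.3892, 0.0681]
contact_force: [0.3, -0.4, -1.7]
tcp_pos: [0.6011, -0.3868, 0.0314]
eef_rot: [179.9, 0.1, -99.0]
contact_force: [-0.6, -0.2, -2.8]
tcp [ 0.60112962 -0.38676124  0.03138834] [ 1.79891846e+02  1.27577704e-01 -9.89777806e+01] blade [ 0.61731676 -0.28396627  0.00382003]
```

View pics/s12.png

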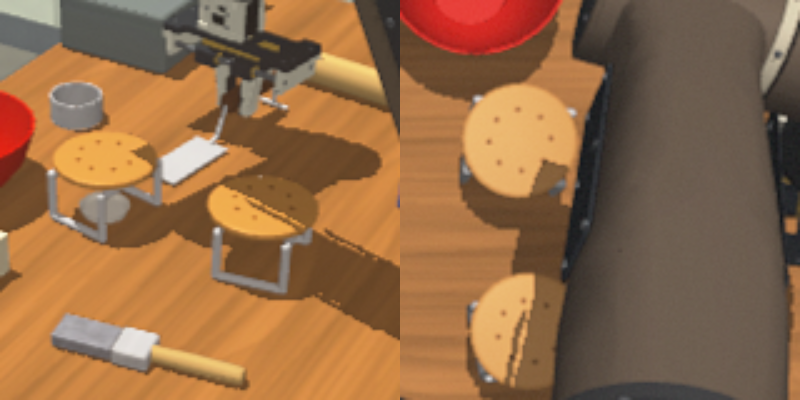

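The biscuit stayed flat and centred on the stand, at top-crop (520,140), and the spatula is clear. Now I set it down and let go.

```bash

python3 -m creep '[[5,0,0,-0.06,0,0,0],[5,0,0,-0.04,0,0,0],[5,0,0,0,0,0,0]]' | grep -E "tcp|contact"
python3 -m creep '[[5,0,0,-0.04,0,0,0],[5,0,0,0,0,0,0]]' | grep -E "tcp|contact"
python3 -m creep '[[20,0,0,0,0,0,0],[24,0,0,0,0,0,0],[40,0,0,0,0,0,0],[60,0,0,0,0,0,0],[87,0,0,0,0,0,0],[87,0,0,0,0,0,0],[87,0,0,0,0,0,0],[87,0,0,0,0,0,0]]'
python3 -m creep '[[87,0,0,0,0,0,0],[87,0,0,0,0,0,0],[87,0,0,0.2,0,0,0],[87,0,0,0.6,0,0,0],[87,0,0,0.9,0,0,0],[87,0,0,0.9,0,0,0],[87,0,0,0.9,0,0,0],[87,0,0,0.9,0,0,0]]'
python3 -m creep '[[87,-0.5,-0.9,0.9,0,0,0],[87,-0.8,-0.9,0.9,0,0,0],[87,-0.9,-0.9,0,0,0,0],[87,-0.9,-0.9,0,0,0,0],[87,-0.9,-0.9,0,0,0,0],[87,-0.9,-0.6,0,0,0,0],[87,0,0,0,0,0,0],[87,0,0,0,0,0,0]]' | grep -E "tcp|contact"
python3 - <<'E'
from fit import *
t=capture("top"); s=capture("side")
for n,nm,x0,z in(("biscuit","biscuit",[.641,-.136,.065,0],.065),("biscuit","biscuit",[.44,-.14,.065,0],.065),("spatula","spatula",[.617,-.284,0,81],0),("stand_1","stand",[.641,-.136,0,81],0)):
    v=[]
    for c in(t,s):
        q=proj(c,np.array(x0[:3])+[-.04 if nm=="spatula" else 0,-.03 if nm=="spatula" else 0,.01])[0]
        for d in outline_of(c,n):
            p=d["bbox"]
            if abs((p[0]+p[2])/2-q[0])<20 and abs((p[1]+p[3])/2-q[1])<20: v.append((c,d["region"])); break
    print(n,len(v),[fit(w,nm,x0,zz,nm!="biscuit") for w in ([v]+[[k] for k in v] if v else []) for zz in (z,)], fit(v,nm,x0,None,nm!="biscuit") if v else "")
cv2.imwrite("pics/s13.png",np.hstack([cv2.resize(s['frame'][100:260,260:420],None,fx=2.5,fy=2.5),cv2.resize(t['frame'][80:240,330:490],None,fx=2.5,fy=2.5)])[:,:,::-1])
E
```

```text
tcp_pos: [0.6012, -0.3872, 0.0295]
contact_force: [0.6, 0.6, -1.9]
tcp_pos: [0.6013, -0.3871, 0.0284]
contact_force: [-0.3, -0.2, -2.1]
time_s: 24.7
tcp_pos: [0.6014, -0.3872, 0.0286]
eef_rot: [180.0, 0.1, -99.0]
contact_force: [0.4, 0.6, 0.1]
gripper_width: 0.0585
gripper_force: 0.0
time_s: 25.37
tcp_pos: [0.6012, -0.3871, 0.1401]
eef_rot: [180.0, 0.1, -99.0]
contact_force: [0.6, -0.2, 0.7]
gripper_width: 0.0868
gripper_force: 0.0
tcp_pos: [0.4774, -0.5157, 0.1842]
contact_force: [0.4, -0.2, 0.9]
biscuit 2 [(array([ 0.6384, -0.1331,  0.0638,  3.8461]), np.float64(0.937)), (array([ 0.6388, -0.1338,  0.0627,  4.9512]), np.float64(0.972)), (array([ 0.6381, -0.1313,  0.0605,  4.2494]), np.float64(0.908))] (array([ 0.6395, -0.1342,  0.063 ,  3.1383]), np.float64(0.943))
biscuit 0 [] 
spatula 2 [(array([ 6.14900e-01, -2.83300e-01,  7.20000e-03,  8.11147e+01]), np.float64(0.827)), (array([ 6.16200e-01, -2.82700e-01,  5.10000e-03,  8.09576e+01]), np.float64(0.898)), (array([ 6.12600e-01, -2.80600e-01,  5.90000e-03,  8.14721e+01]), np.float64(0.785))] (array([ 6.16100e-01, -2.84000e-01, -2.90000e-03,  8.11125e+01]), np.float64(0.843))
stand_1 1 [(array([ 6.40300e-01, -1.35200e-01,  2.40000e-03,  8.33293e+01]), np.float64(0.439)), (array([ 6.40300e-01, -1.35200e-01,  2.40000e-03,  8.33293e+01]), np.float64(0.439))] (array([ 6.39600e-01, -1.33300e-01,  4.00000e-04,  8.29082e+01]), np.float64(0.438))
```

View pics/s13.png

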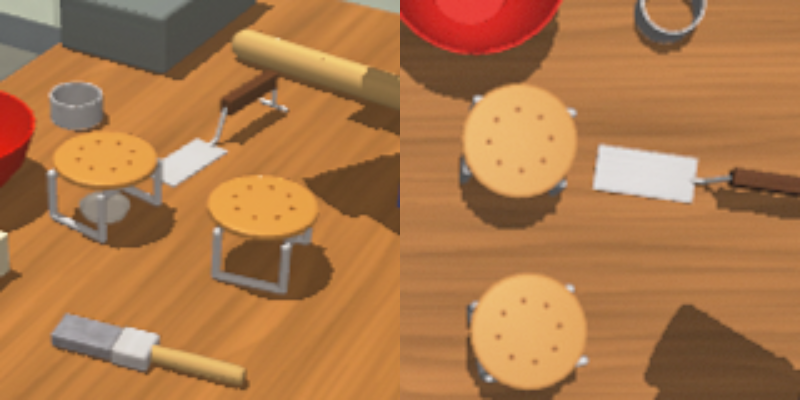

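The final picture shows the biscuit flat on the target stand at top-crop (520,140), within about 4 mm of its centre. The other biscuit is still on its stand, and the spatula lies on the worktop at (645,173), released.

```bash
python3 -c "
from plant import close_job
print(close_job())"
```

```text
the job is handed in; nothing more can be done
None
```

The job is handed in, with no verdict returned: by the cameras, the biscuit lies flat on the empty steel stand about 4 mm from its centre, the other biscuit, yeast block and brush were left alone, and the spatula is laid on the worktop, let go.

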